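Step the sample slide on by one turn of its hand wheel

ROBOT

A 6-joint arm with a two-finger parallel gripper is mounted at the origin on a cart in front of the work surface, level with it; the furniture and walls round the work are solid. World frame = base frame: x ahead of the robot, y to its left, z up, the work surface at z = 0. Lengths are in m, angles in degrees, forces in N, time in s.
With the tool pointing down it reaches from about 0.375 to 0.75 m from the base axis. Payload 9 kg.
Tool frame: the origin (TCP) lies midway between the tips of the shut fingers; the grasp point (between the pads) lies arm.hold_point_z behind it (arm.hold_point_z is the distance from the TCP to the grasp point, in m); z points along the fingers, y is the line along which they close (so a half turn about z gives the same grasp; the last joint's range is limited). The gripper opens to 85 mm and grips with 20 to 120 N. Pads are 22 mm wide; open, the fingers measure 114 mm over their backs; the gripper's body (76 mm by 85 mm) begins 54 mm behind the grasp point. The pads swing forward as they close: fully open they stand 13 mm farther back than shut.
Start: joints at [-80.082, 5.964, 5.575, 89.605, 0, 77.527], TCP at [0.229, -0.555, 0.231] pointing down, gripper open.
Joint ranges: [-171.21, 171.21], [-48.23, 106.86], [-62.78, 66.21], [-105.2, 120.99], [-86.42, 89.51], [-180, 180]. Speed limits (degrees/s): [127.2, 127.2, 147.25, 180, 180, 180].

INTERFACE

Orientations are given as [roll, pitch, yaw] about the fixed x, y, z axes, in that order (R = Rz(yaw) Ry(pitch) Rx(roll)).
In Python, from bench import state, vision, arm gives the robot as it stands.
- The arm moves only by the tool move_arm, never from a script. Its argument "commands" is a list that holds one entry, the list of rows, each a list of 7 numbers: the shift along the tool's x, y, z in cm, then the turn, a rotation vector about the tool's x, y, z in rad, then the opening in per cent of the stroke, from 0 (shut) to 100 (fully open). In form: [[[dx, dy, dz, rx, ry, rz, hand], ...]]. A call has 1 to 12 rows; each row shifts and turns the commanded pose from where the row before left it, along the tool's axes as they then stand; what a row does not reach is not made up. A row lasts 1/8 s, in which the tool goes at most 62.5 mm and 10.7 degrees, less where a joint would pass 70% of its speed; a pose out of reach is approached as far as the arm can. A call is refused whole if a number of a shift passes 6.25 or a number of a turn 0.188, either way. A call with a gripper value outside its range is refused whole. The fingers move at their own pace and stop on an object; "newtons" is the grip in N (left out, the last holds). Time passes only in rows, so rows that do not move let the fingers close. It gives the time, the measured TCP pose, the force, the opening and the grip force at its end, in the units of the state.
- state(): the state, without advancing time (a new reading comes with each control period).
- vision.grab_frame(name): name is "side" or "top"; returns the picture (400x640x3 uint8, red, green, blue); there is no depth.
- vision.calibration(name): a dict with "fx", "fy", "cx", "cy" (pixels), "k1" (the pictures are not rectified: a ray, as slopes to the right and down, at radius r is drawn at 1 + k1 r^2 times it, then the intrinsics apply), "cam_to_world" (4x4, takes a point from camera to world coordinates). Camera axes: x right, y down, z forward; pixel columns grow to the right and rows downward; lengths in m; the calibration is good to about 2 mm. A picture is of the moment at which its call begins. calibration takes no time and is no camera call.
- arm.job_done(): hands the job in; it is judged then, once.
The state is a dict: "time": time; "q": joint angles; "qd": joint speeds; "effort": joint torques, N m; "tcp_pos": TCP position; "eef_rot": TCP orientation; "force": force on the tool from outside, world axes, zero at the start; "wrist_torque": the same for the moment, N m; "width": finger opening in m; "finger_force": force on a finger pad.
Only numpy, scipy, OpenCV 4.12 (cv2) and the standard library are available. Lean on these libraries where they do the work, as an engineer would, in place of code of your own. Each camera call takes 0.05 s, during which the arm holds its last target. There are 200 camera calls.

TASK

Move the sample slide on by one step: push the hand wheel round clockwise, seen from above, by its upright red handle through exactly one full turn, so that the handle comes all the way round and stands beside the yellow pointer again, without running past it. Only push the handle with the fingers, without gripping it or forcing it (a gentle push of well under 20 N is plenty); do not touch the carriage or the dish riding on it, leave the vials and the lens case standing where they are, and finish with the hand clear.

Things in the scene. Friction and masses are not known exactly. Their poses are not given: they have to be found in the camera images.
- drive_wheel (a joint): black hand wheel, 122 mm across, lying level on a vertical axis, three steel spokes. Joint value in rad: 0 at the start (red handle beside the yellow pointer), grows as the wheel turns clockwise seen from above; one full turn is 6.283. Stiff enough to stay where it is left: about 2.5 N at the handle keeps it turning, no spring. No stop at one turn: it can be overturned.
- wheel_axis (a point): point on the wheel's axis at the top of its hub, 56 mm above the table; the rim's top is also 56 mm above the table, and nothing on the wheel except the red handle stands higher.
- wheel_handle: upright red handle on the wheel's rim, 55 mm from the axis (the origin is at its foot, 53 mm above the table; the handle stands 55 mm up from there, to 108 mm above the table); round, 15 to 18 mm thick. It spins freely on its own pin, as a crank handle does; carrying it round the axis turns the wheel.
- pointer_tip (a point): inner tip of the fixed yellow pointer on the round wheel housing, 66 mm from the wheel axis, just outside the rim, 46 mm above the table; its top is at 46 mm. It marks the handle's place at the start, and after one full turn. The housing, and so the pointer, may face any way.
- carriage: aluminium sample carriage on two rails, driven by the wheel: 30 mm for each full clockwise turn, away from the wheel. Its origin lies on the table, 34 mm below the centre of its flat top; its own -y axis points away from the wheel.
- carriage_top (a point): centre of the carriage's flat top, 70 x 76 mm, 34 mm above the table, 175 mm from the wheel axis at the start.
- petri_dish: open glass dish, 61 mm across, 14 mm high, lying loose on the carriage; origin at the centre of its underside. It rides along.
- slide_base: grey base of the slide, fixed to the table, 10 mm thick: a disc 176 mm across under the wheel, and a bar 86 mm wide that carries the rails. Origin on the table under the wheel axis; the rails run from there along the base's own -y axis, to 285 mm.
- post_foot (a point): middle of the foot of the tall square service post, a fixed pillar 80 x 80 mm (outlets on its right side stand out a little), 1.76 m high, on a flat foot 128 mm square and 6 mm high. It stands on the left of the slide: keep the hand and arm clear of it on the way.
- vial_1: white sample vial with a cream cap, 25 mm across, 54 mm high, loose on the table beside the wheel; origin at the centre of its underside.
- vial_2: amber sample vial with a black cap, 25 mm across, 54 mm high, loose on the table beside the wheel; origin at the centre of its underside.
- objective_case: white round lens case, 41 mm across, 53 mm high, loose on the table beside the wheel; origin at the centre of its underside.
Mind the look-alikes: they are no part of the job. There is more than one size of the petri_dish; the job needs the smallest.

How it is judged (in metres and radians):
On the way, in this order (a step that is already met when the one before it is completed fails the run):
1. the fingers push the handle on past the first quarter of the turn (contact force between the fingers and wheel_handle above 0.2 N and value of joint drive_wheel between 1.2 and 3.2 rad).
2. the fingers push the handle on past the third quarter of the turn (contact force between the fingers and wheel_handle above 0.2 N and value of joint drive_wheel between 4.5 and 6.5 rad).
At the end, for the whole second after the job is handed in: The wheel stands still within 0.2 rad (11 degrees) of exactly one full clockwise turn from its start, handle beside the pointer; the carriage has gone 30 mm (within 2 mm); the dish lies on the carriage within 15 mm of its centre; vials and lens case are within 15 mm of where they stood (value of joint drive_wheel between 6.083 and 6.483 rad and velocity of joint drive_wheel between -0.05 and 0.05 rad/s and distance of carriage from where it was at the start of the episode between 0.028 and 0.032 m and horizontal distance between petri_dish and carriage_top below 0.015 m and z of petri_dish in the frame of carriage_top between -0.004 and 0.004 m and distance of each of vial_1, vial_2, objective_case from where it was at the start of the episode below 0.015 m); the robot touches nothing.
It fails at once if the wheel is run more than 0.35 rad (20 degrees) past one full turn, or turned the wrong way by more than 0.35 rad (value of joint drive_wheel above 6.633 rad or value of joint drive_wheel below -0.35 rad).
It fails at once if the handle is gripped hard or forced (over 20 N) (contact force between the fingers and wheel_handle above 20 N).
It fails at once if the robot touches the carriage (contact force between any of the fingers, the arm and carriage above 0.5 N).
It fails at once if the robot touches or lifts the dish (contact force between any of the fingers, the arm and petri_dish above 0.5 N or height (world z) of petri_dish above 0.05 m).
It fails at once if a vial or the lens case is pushed away, lifted or knocked over (distance of any of vial_1, vial_2, objective_case from where it was at the start of the episode above 0.015 m or angle between any of vial_1, vial_2, objective_case's own z axis and vertical above 0.4 rad).
It also fails if it takes over 66 s, if anything falls off the work surface, if the arm or the gripper's body presses on something with over 40 N, if the wrist force passes 120 N, or if a joint passes its speed limit or range.

## Working session

There is one attempt and no reset: what is moved stays moved. The work goes in short steps, Python scripts to look and compute and a tool call to move; the robot and the scene stay as the last step left them, time stands still between calls to the robot, and variables do not carry over. Pictures are saved under pics/ and viewed, at most 10 in all, crops included, and the job is handed in when it is done.

Besides the shell and the picture viewer there is one more tool, called in YAML: its name, and indented under it one key for each argument. move_arm: Moves the arm, as the interface text tells. Its arguments: {"type":"object","properties":{"commands":{"type":"array"},"newtons":{"type":"number"}},"required":["commands"]}

```bash
mkdir -p pics; cat > h.py <<'E'
import numpy as np, cv2
from bench import state, vision, arm
def ray(n,u,v):
    c=vision.calibration(n); xd=np.array([(u-c["cx"])/c["fx"],(v-c["cy"])/c["fy"]]); x=xd.copy()
    for _ in range(20): x=xd/(1+c["k1"]*(x@x))
    T=np.array(c["cam_to_world"]); return T[:3,3], T[:3,:3]@np.array([x[0],x[1],1.])
def onz(n,u,v,z):
    o,d=ray(n,u,v); return o+d*(z-o[2])/d[2]
def proj(n,p):
    c=vision.calibration(n); T=np.array(c["cam_to_world"]); q=T[:3,:3].T@(np.array(p)-T[:3,3]); x=q[:2]/q[2]; x=x*(1+c["k1"]*(x@x))
    return np.array([c["fx"]*x[0]+c["cx"],c["fy"]*x[1]+c["cy"]])
def save(n,f,crop=None,s=1):
    im=vision.grab_frame(n)
    cv2.imwrite("pics/raw_"+f,im[:,:,::-1])
    if crop: im=im[crop[1]:crop[3],crop[0]:crop[2]]
    cv2.imwrite("pics/"+f,cv2.resize(im[:,:,::-1],None,fx=s,fy=s,interpolation=cv2.INTER_CUBIC))
E
python3 - <<'E'
from h import *
save("top","t0.png");save("side","s0.png")
for n in("top","side"):
    c=vision.calibration(n);print(n,c["fx"],c["k1"],np.round(c["cam_to_world"],3).tolist())
s=state();print(s["tcp_pos"],s["eef_rot"],s["width"],arm.hold_point_z)
E
```

```text
top 505.17042440089585 -0.13916381122384522 [[-0.075, -0.978, 0.197, 0.268], [-0.997, 0.073, -0.016, -0.351], [0.001, -0.198, -0.98, 1.413], [0.0, 0.0, 0.0, 1.0]]
side 426.3594796865843 -0.03063115896704397 [[0.953, -0.208, 0.219, 0.291], [-0.302, -0.637, 0.709, -1.041], [-0.008, -0.742, -0.67, 0.719], [0.0, 0.0, 0.0, 1.0]]
[ 0.22850845 -0.55446206  0.23062512] [-1.79934509e+02 -1.47435059e-02  2.23882169e+01] 0.08549708314967346 0.0187
```

View pics/t0.png

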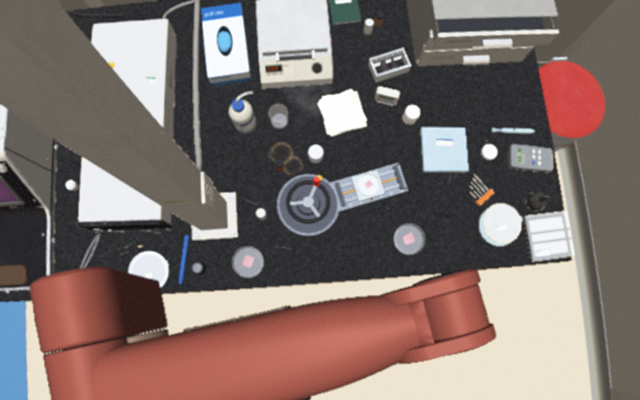

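View pics/s0.png

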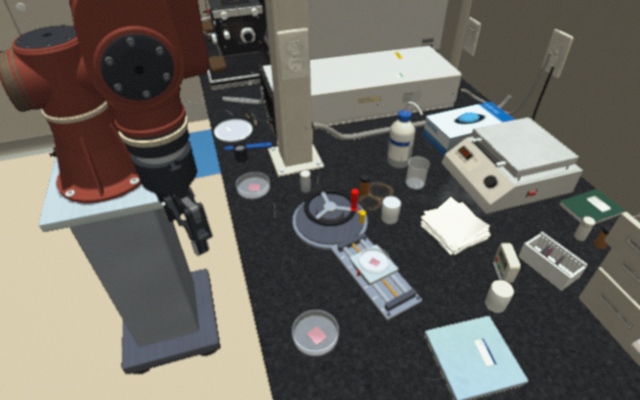

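Top view: the wheel is at about (308,203), the red handle at (317,181), and the carriage with the small dish at (368,184). The white vial is at (261,213), the lens case at (316,153) and the post foot at (215,215). Side view: the handle is at (354,200) and the amber vial at (365,187), with brown rings behind it. Look-alikes for the dish are the loose dishes at top (248,262) and (409,238) and the white ones at (500,224) and (149,268). The red stool at top (570,100) and the orange tool at (485,195) are not the handle. Next is a close crop from both cameras.

```bash
python3 - <<'E'
from h import *
t=cv2.imread("pics/t0.png")[125:275,190:430]; s=cv2.imread("pics/s0.png")[140:290,270:430]
a=cv2.resize(t,(800,500),interpolation=cv2.INTER_CUBIC);cv2.imwrite("pics/t1.png",a)
cv2.imwrite("pics/s1.png",cv2.resize(s,(640,600),interpolation=cv2.INTER_CUBIC))
for n,f in(("top","t0"),("side","s0")):
    im=cv2.imread(f"pics/{f}.png"); h=cv2.cvtColor(im,cv2.COLOR_BGR2HSV)
    H,S,V=h[...,0],h[...,1],h[...,2]
    for nm,m in(("red",((H<6)|(H>174))&(S>180)&(V>120)),("yel",(H>17)&(H<32)&(S>140)&(V>120))):
        k,l,st,ce=cv2.connectedComponentsWithStats(m.astype(np.uint8))
        for i in range(1,k):
            if 3<=st[i,4]<400: print(n,nm,st[i],ce[i].round(1))
E
```

```text
top red [540  68   3   3   3] [541.  69.]
top red [314 178   5   8  30] [316.2 181.2]
top yel [109  64   5   3  11] [111.3  64.7]
top yel [318 175   4   6  15] [319.7 176.9]
side red [351 189   8  22  97] [354.3 198.1]
side yel [396  53   6   5  15] [398.2  55.3]
side yel [358 210   8  13  58] [361.8 215.1]
side yel [352 244   5   5   9] [354.  245.4]
side yel [384 281  13  15  24] [390.2 288.4]
```

View pics/t1.png

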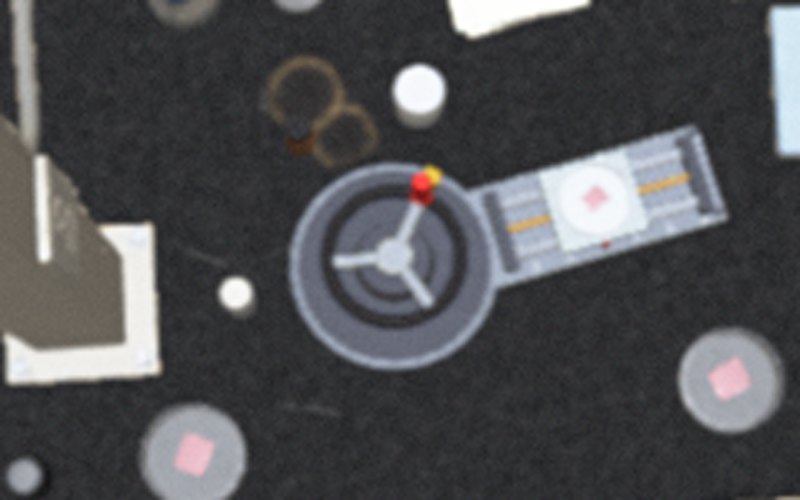

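View pics/s1.png

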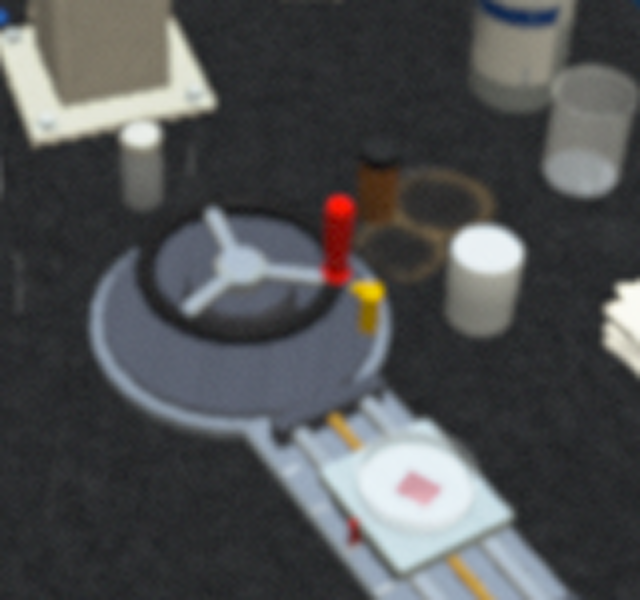

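Crop readings (full-image pixels). In the top view: hub (307.9,201.8), handle top (316.6,180), pointer (319.7,177), lens case top (315.7,152), vial_1 cap (260.5,213.2), and amber vial near (280,166). In the side view: hub (330,206.3), handle top (355,190), amber cap (364.7,178), vial_1 cap (305.5,173.5), and case top (391.5,202).

```bash
python3 - <<'E'
from h import *
def tri(a,b):
    o1,d1=ray("top",*a);o2,d2=ray("side",*b);d1/=np.linalg.norm(d1);d2/=np.linalg.norm(d2)
    s=np.linalg.lstsq(np.c_[d1,-d2],o2-o1,rcond=None)[0];p,q=o1+s[0]*d1,o2+s[1]*d2
    return (p+q)/2,np.linalg.norm(p-q)
P=lambda *a:print(*[np.round(x,4) if not isinstance(x,str) else x for x in a])
A={"hub":((307.9,201.8),(330,206.3),.056),"htop":((316.8,180.3),(355,190.5),.108),"ptr":((319.7,176.9),(362.5,212.5),.046),"case":((315.7,152),(391.5,202),.053),"v1":((260.5,213.2),(305.5,173.5),.054),"v2":((280,163),(364.7,178),.054),"carr":((368.5,184.5),(374.5,262),.034)}
for k,(a,b,z) in A.items(): P(k,tri(a,b)[0],tri(a,b)[1],onz("top",*a,z),onz("side",*b,z))
hub=onz("top",307.9,201.8,.056)
for k in("htop","ptr","carr","case","v1","v2"):
    a,b,z=A[k]; p=(onz("top",*a,z)+onz("side",*b,z))/2-hub; P(k,"r",np.hypot(p[0],p[1]),"ang",np.degrees(np.arctan2(p[1],p[0])))
for uv in((126,343),(160,373),(150,224)): P("post",onz("top",190+uv[0]*.3,125+uv[1]*.3,0.006))
P("post side",onz("side",270+215/4,140+103/4,.006),onz("side",270+35/4,140+140/4,.006))
# wheel rim fit: outer disc contour
E
```

```text
hub [ 0.5207 -0.3658  0.0483] 0.0016 [ 0.5185 -0.3656  0.056 ] [ 0.5189 -0.3736  0.056 ]
htop [ 0.5674 -0.3933  0.1062] 0.004 [ 0.5649 -0.3928  0.108 ] [ 0.5686 -0.3952  0.108 ]
ptr [ 0.5878 -0.4035  0.0437] 0.0017 [ 0.5881 -0.4036  0.046 ] [ 0.5858 -0.4058  0.046 ]
case [ 0.66   -0.3981  0.0503] 0.0012 [ 0.6586 -0.3978  0.053 ] [ 0.6591 -0.4007  0.053 ]
v1 [ 0.4993 -0.2341  0.0493] 0.0032 [ 0.4969 -0.2344  0.054 ] [ 0.4994 -0.2398  0.054 ]
v2 [ 0.6353 -0.2961  0.0489] 0.0002 [ 0.634  -0.2963  0.054 ] [ 0.6325 -0.3018  0.054 ]
carr [ 0.5594 -0.5388  0.0348] 0.0012 [ 0.559  -0.5387  0.034 ] [ 0.5603 -0.5382  0.034 ]
htop r 0.056 ang -30.4566
ptr r 0.0788 ang -29.7225
carr r 0.1777 ang -76.5973
case r 0.1443 ang -13.4851
v1 r 0.1301 ang 98.9826
v2 r 0.1327 ang 30.0956
post [ 0.4699 -0.1358  0.006 ]
post [ 0.4424 -0.1633  0.006 ]
post [ 0.5708 -0.1609  0.006 ]
post side [ 0.571 -0.165  0.006] [ 0.4452 -0.1658  0.006 ]
```

Axis: (0.519,-0.368), which agrees with the carriage at 175 mm. Handle: r≈55 mm at -29.5°. Post: right face at about y=-0.14, which leaves enough room. The only red handle beside the yellow pointer is the one at top (316.6,180), and the crop confirms it. Plan: push with shut fingers at fixed yaw, TCP at z≈0.078, trailing the handle round the circle.

```bash
cat >> h.py <<'E'
C=np.array([.519,-.368]); R=.055
def tgt(th,r=R): t=np.radians(th); return C+r*np.array([np.cos(t),np.sin(t)])
def tool(d):
    y=np.radians(state()["eef_rot"][2]); d=np.asarray(d)*100
    return np.round([d[0]*np.cos(y)+d[1]*np.sin(y), d[0]*np.sin(y)-d[1]*np.cos(y)],2)
E
python3 - <<'E'
from h import *
p=state()["tcp_pos"][:2]
print("approach",tool(tgt(20)-p))
for a in range(20,-350,-10): print(a,tool(tgt(a-10)-tgt(a)))
E
```

```text
approach [39.46 -5.95]
20 [-0.12  0.95]
10 [-0.29  0.91]
0 [-0.44  0.85]
-10 [-0.58  0.76]
-20 [-0.71  0.65]
-30 [-0.81  0.52]
-40 [-0.89  0.37]
-50 [-0.94  0.21]
-60 [-0.96  0.04]
-70 [-0.95 -0.12]
-80 [-0.91 -0.29]
-90 [-0.85 -0.44]
-100 [-0.76 -0.58]
-110 [-0.65 -0.71]
-120 [-0.52 -0.81]
-130 [-0.37 -0.89]
-140 [-0.21 -0.94]
-150 [-0.04 -0.96]
-160 [ 0.12 -0.95]
-170 [ 0.29 -0.91]
-180 [ 0.44 -0.85]
-190 [ 0.58 -0.76]
-200 [ 0.71 -0.65]
-210 [ 0.81 -0.52]
-220 [ 0.89 -0.37]
-230 [ 0.94 -0.21]
-240 [ 0.96 -0.04]
-250 [0.95 0.12]
-260 [0.91 0.29]
-270 [0.85 0.44]
-280 [0.76 0.58]
-290 [0.65 0.71]
-300 [0.52 0.81]
-310 [0.37 0.89]
-320 [0.21 0.94]
-330 [0.04 0.96]
-340 [-0.12  0.95]
```

move_arm:
  commands:
    - [[4,-0.6,0,0,0,0,0],[4,-0.6,0,0,0,0,0],[4,-0.6,0,0,0,0,0],[4,-0.6,0,0,0,0,0],[4,-0.6,0,0,0,0,0],[4,-0.6,0,0,0,0,0],[4,-0.6,0,0,0,0,0],[4,-0.6,0,0,0,0,0],[4,-0.6,0,0,0,0,0],[3.45,-0.55,0,0,0,0,0],[0,0,0,0,0,0,0],[0,0,0,0,0,0,0]]

```text
time: 1.6
tcp_pos: [0.5703, -0.3495, 0.2308]
eef_rot: [-180.0, 0.0, 22.4]
force: [0.4, 0.1, -0.2]
width: -0.0002
finger_force: 0.0
```

move_arm:
  commands:
    - [[0,0,2.5,0,0,0,0],[0,0,2.5,0,0,0,0],[0,0,2.5,0,0,0,0],[0,0,2.5,0,0,0,0],[0,0,2.5,0,0,0,0],[0,0,1.5,0,0,0,0],[0,0,1.2,0,0,0,0],[0,0,0,0,0,0,0],[0,0,0,0,0,0,0]]

```text
time: 2.72
tcp_pos: [0.571, -0.3499, 0.0803]
eef_rot: [179.9, -0.0, 22.4]
force: [0.4, -0.2, 0.7]
width: -0.0002
finger_force: 0.0
```

```bash
python3 - <<'E'
from h import *
save("side","s2.png",(270,90,430,240),4); print(state()["tcp_pos"],proj("side",state()["tcp_pos"]))
E
```

```text
[ 0.57112999 -0.34998234  0.08045783] [348.40219488 187.02819813]
```

View pics/s2.png

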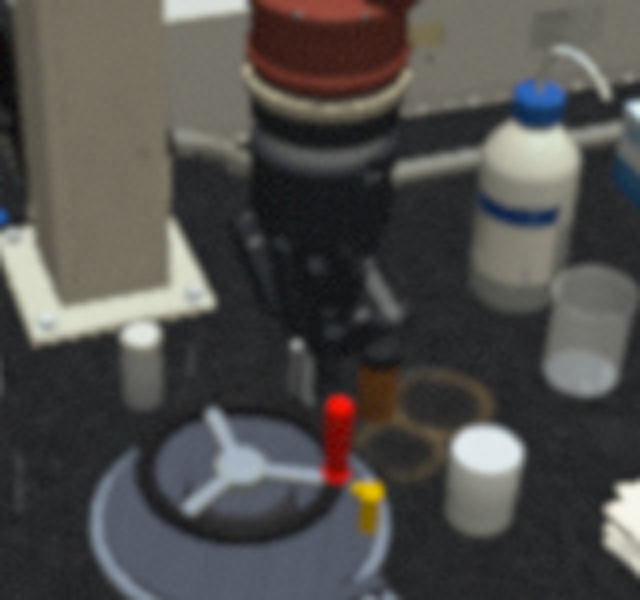

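The picture shows the finger tips at crop (310,395), behind the handle at (338,440). They are clear of the rim, vials and case, and the knuckles sit above the handle top. I'll push gently first.

move_arm:
  commands:
    - [[-0.12,0.95,-0.2,0,0,0,0],[-0.29,0.91,0,0,0,0,0],[-0.2,0.43,0,0,0,0,0],[-0.24,0.42,0,0,0,0,0],[-0.27,0.39,0,0,0,0,0],[-0.31,0.37,0,0,0,0,0],[-0.34,0.34,0,0,0,0,0],[-0.37,0.31,0,0,0,0,0],[-0.39,0.28,0,0,0,0,0],[-0.42,0.24,0,0,0,0,0],[-0.44,0.2,0,0,0,0,0],[-0.45,0.17,0,0,0,0,0]]

```text
time: 4.28
tcp_pos: [0.5541, -0.4108, 0.0814]
eef_rot: [180.0, -0.0, 22.4]
force: [2.4, 1.0, 0.6]
width: 0.0003
finger_force: 1.2
```

```bash
cat >> h.py <<'E'
def look(f):
    p=state()["tcp_pos"]; print("tcp",p.round(4),"tool ang",np.degrees(np.arctan2(*(p[:2]-C)[::-1])).round(1),"err",(np.hypot(*(p[:2]-C))-R).round(4),state()["force"].round(1))
    for n in("side","top"):
        im=vision.grab_frame(n); cv2.imwrite(f"pics/raw_{f}_{n}.png",im[:,:,::-1]); h=cv2.cvtColor(im,cv2.COLOR_RGB2HSV)
        m=(((h[...,0]<6)|(h[...,0]>174))&(h[...,1]>180)&(h[...,2]>120)).astype(np.uint8)
        k,l,st,ce=cv2.connectedComponentsWithStats(m)
        for i in range(1,k):
            u,v=ce[i]
            if st[i,4]>=5 and (onz(n,u,v,.08)[:2]-C)@(onz(n,u,v,.08)[:2]-C)<.09**2:
                q=onz(n,u,v,.08)[:2]-C; print(n,st[i],ce[i].round(1),"ang",np.degrees(np.arctan2(q[1],q[0])).round(1),"r",np.hypot(*q).round(4))
E
python3 -c "
from h import *
look('a')"
```

```text
tcp [ 0.5541 -0.4108  0.0814] tool ang -50.7 err 0.0003 [2.4 1.  0.6]
side [342 200   6   9  39] [344.5 203.8] ang -52.6 r 0.0403
side [340 218   8   5  26] [343.7 219.9] ang -85.7 r 0.0787
top [325 190   5   8  27] [327.  192.8] ang -72.6 r 0.0529
```

move_arm:
  commands:
    - [[-0.94,0.21,0,0,0,0,0],[-0.96,0.04,0,0,0,0,0],[-0.95,-0.12,0,0,0,0,0],[-0.91,-0.29,0,0,0,0,0],[-0.85,-0.44,0,0,0,0,0],[-0.76,-0.58,0,0,0,0,0],[-0.65,-0.71,0,0,0,0,0],[-0.52,-0.81,0,0,0,0,0]]

```text
time: 5.38
tcp_pos: [0.4828, -0.4103, 0.0814]
eef_rot: [180.0, 0.0, 22.4]
force: [1.0, -2.6, -0.6]
width: 0.0005
finger_force: 1.3
```

```bash
python3 -c "
from h import *
look('b')"
```

```text
tcp [ 0.4828 -0.4103  0.0814] tool ang -130.6 err 0.0007 [ 1.  -2.6 -0.6]
side [309 198   3   7  18] [310.1 201.2] ang -179.6 r 0.0452
side [309 215   7   5  24] [312.2 217.2] ang -137.7 r 0.0747
```

move_arm:
  commands:
    - [[-0.37,-0.89,0,0,0,0,0],[-0.21,-0.94,0,0,0,0,0],[-0.04,-0.96,0,0,0,0,0],[0.12,-0.95,0,0,0,0,0],[0.29,-0.91,0,0,0,0,0],[0.44,-0.85,0,0,0,0,0],[0.58,-0.76,0,0,0,0,0],[0.71,-0.65,0,0,0,0,0]]

```text
time: 6.48
tcp_pos: [0.4714, -0.34, 0.0812]
eef_rot: [-180.0, 0.0, 22.4]
force: [-2.1, -1.4, 0.3]
width: -0.0004
finger_force: 1.3
```

```bash
python3 -c "
from h import *
look('c')"
```

```text
tcp [ 0.4714 -0.34    0.0812] tool ang 149.5 err 0.0002 [-2.1 -1.4  0.3]
side [306 195   8   5  24] [309.1 196.9] ang 162.0 r 0.0453
```

move_arm:
  commands:
    - [[0.81,-0.52,0,0,0,0,0],[0.89,-0.37,0,0,0,0,0],[0.94,-0.21,0,0,0,0,0],[0.96,-0.04,0,0,0,0,0],[0.95,0.12,0,0,0,0,0],[0.91,0.29,0,0,0,0,0],[0.85,0.44,0,0,0,0,0],[0.76,0.58,0,0,0,0,0]]

```text
time: 7.58
tcp_pos: [0.5383, -0.3164, 0.0812]
eef_rot: [-180.0, 0.0, 22.4]
force: [-5.8, -1.3, 0.3]
width: -0.0003
finger_force: 2.9
```

```bash
python3 - <<'E'
from h import *
look('d')
a=cv2.imread("pics/raw_d_side.png")[90:240,270:430];b=cv2.imread("pics/raw_d_top.png")[140:260,250:350]
cv2.imwrite("pics/d.png",np.hstack([cv2.resize(a,(400,375),interpolation=2),cv2.resize(b,(312,375),interpolation=2)]))
E
```

```text
tcp [ 0.5383 -0.3164  0.0812] tool ang 69.5 err 0.0001 [-5.8 -1.3  0.3]
side [336 171   6   8  36] [338.7 174.6] ang 55.9 r 0.0825
side [335 189   7   4  21] [338.1 190.3] ang 30.0 r 0.0302
```

View pics/d.png

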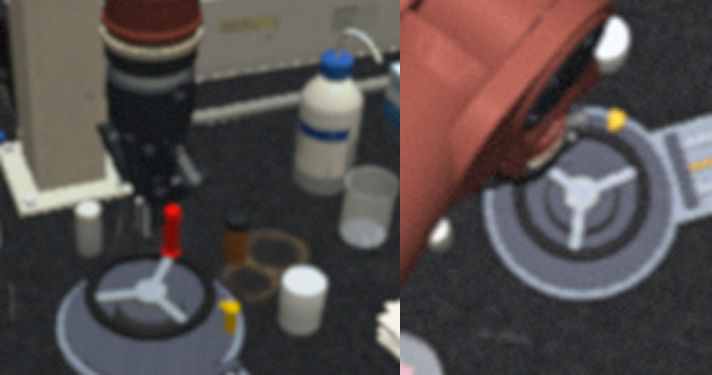

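The handle stands at about 46° with the fingers behind it, and the vials and case have not moved. Next I push on more slowly to tool angle about 15°.

move_arm:
  commands:
    - [[0.35,0.34,0,0,0,0,0],[0.3,0.37,0,0,0,0,0],[0.27,0.4,0,0,0,0,0],[0.25,0.41,0,0,0,0,0],[0.2,0.44,0,0,0,0,0],[0.17,0.45,0,0,0,0,0],[0.13,0.46,0,0,0,0,0],[0.08,0.48,0,0,0,0,0],[0.04,0.48,0,0,0,0,0],[0,0.48,0,0,0,0,0]]

```text
time: 8.93
tcp_pos: [0.5707, -0.3498, 0.0813]
eef_rot: [-180.0, 0.0, 22.4]
force: [-2.7, 1.6, 0.5]
width: 0.0002
finger_force: 1.5
```

```bash
python3 - <<'E'
from h import *
look('e')
for f,n in(("t0","top"),("s0","side")):
    im=cv2.imread(f"pics/{f}.png");h=cv2.cvtColor(im,cv2.COLOR_BGR2HSV)
    m=((h[...,0]<6)|(h[...,0]>174))&(h[...,1]>180)&(h[...,2]>120); m[:170]=0;m[225:]=0;m[:,:300]=0;m[:,380:]=0
    v,u=np.nonzero(m);q=onz(n,u.mean(),v.mean(),.08)[:2]-C;print("start",n,u.mean(),v.mean(),np.degrees(np.arctan2(q[1],q[0])),np.hypot(*q))
E
```

```text
tcp [ 0.5707 -0.3498  0.0813] tool ang 19.4 err -0.0001 [-2.7  1.6  0.5]
side [351 182   7  10  48] [353.9 185.6] ang 16.2 r 0.0687
side [350 200   7   4  21] [352.9 201.2] ang -33.7 r 0.054
start top 316.23333333333335 181.23333333333332 -25.737505330418333 0.055288478735383575
start side 354.340206185567 198.1340206185567 -22.42237943788284 0.05592013611604505
```

```bash
cat >> h.py <<'E'
def bot(f):
    im=cv2.imread(f);h=cv2.cvtColor(im,cv2.COLOR_BGR2HSV)
    m=((h[...,0]<6)|(h[...,0]>174))&(h[...,1]>180)&(h[...,2]>120); m[:165]=0;m[228:]=0;m[:,:300]=0;m[:,380:]=0
    v,u=np.nonzero(m)
    for lab,vv,z,s in(("bottom",v.max(),.055,v>=v.max()-3),("top",v.min(),.108,v<=v.min()+3)):
        q=onz("side",u[s].mean(),v[s].mean(),z)[:2]-C; print(f,lab,u[s].mean().round(1),v[s].mean().round(1),np.degrees(np.arctan2(q[1],q[0])).round(1),np.hypot(*q).round(4))
E
python3 - <<'E'
from h import *
bot("pics/s0.png");bot("pics/raw_e_side.png")
E
```

```text
pics/s0.png bottom 353.8 208.4 -29.3 0.0563
pics/s0.png top 354.4 190.7 -29.6 0.0554
pics/raw_e_side.png bottom 352.9 201.2 -4.8 0.0558
pics/raw_e_side.png top 353.8 183.7 -5.1 0.0555
```

The handle is now at -5° (start -29.4°), trailing the tool by 24.4°. I push 20° further, then check.

move_arm:
  commands:
    - [[-0.04,0.48,0,0,0,0,0],[-0.08,0.47,0,0,0,0,0],[-0.12,0.46,0,0,0,0,0],[-0.17,0.45,0,0,0,0,0],[0,0,0,0,0,0,0]]

```text
time: 9.65
tcp_pos: [0.5741, -0.369, 0.0814]
eef_rot: [179.9, -0.0, 22.4]
force: [-0.1, -0.4, -0.1]
width: -0.0001
finger_force: 0.2
```

```bash
python3 - <<'E'
from h import *
look('f');bot("pics/raw_f_side.png")
E
```

```text
tcp [ 0.5741 -0.369   0.0814] tool ang -1.0 err 0.0001 [-0.1 -0.4 -0.1]
side [352 189   7   9  45] [354.9 192.4] ang -3.3 r 0.06
side [351 207   6   4  20] [353.8 208.4] ang -53.4 r 0.0647
top [316 179   3   7  15] [317.2 181.9] ang -29.0 r 0.0545
pics/raw_f_side.png bottom 353.8 208.4 -29.3 0.0563
pics/raw_f_side.png top 355.0 190.7 -29.2 0.0567
```

The handle is back exactly at its start pixels (353.8,208.4) and the force has fallen to zero. Now I back off and raise the hand.

move_arm:
  commands:
    - [[0.1,-0.5,0,0,0,0,0],[0.1,-0.8,0,0,0,0,0],[0,-0.8,0,0,0,0,0],[0,0,-2,0,0,0,0],[0,0,-3,0,0,0,0],[0,0,-3,0,0,0,0],[0,0,-3,0,0,0,0],[0,0,-3,0,0,0,0],[0,0,-1,0,0,0,0],[0,0,0,0,0,0,0],[0,0,0,0,0,0,0]]

```text
time: 11.12
tcp_pos: [0.5675, -0.3478, 0.2299]
eef_rot: [-179.9, 0.0, 22.4]
force: [-0.4, 0.2, -0.0]
width: 0.0
finger_force: 0.0
```

```bash
python3 - <<'E'
from h import *
look('g');bot("pics/raw_g_side.png")
cv2.imwrite("pics/g.png",cv2.resize(cv2.imread("pics/raw_g_side.png")[140:290,270:430],(640,600),interpolation=2))
E
```

```text
tcp [ 0.5675 -0.3478  0.2299] tool ang 22.7 err -0.0025 [-0.4  0.2 -0. ]
side [351 189   8   8  45] [354.6 192.1] ang -2.2 r 0.0595
side [351 207   6   4  20] [353.8 208.4] ang -53.4 r 0.0647
top [314 178   5   8  27] [316.2 180.8] ang -25.2 r 0.0565
pics/raw_g_side.png bottom 353.8 208.4 -29.3 0.0563
pics/raw_g_side.png top 354.6 190.7 -29.5 0.0558
```

View pics/g.png

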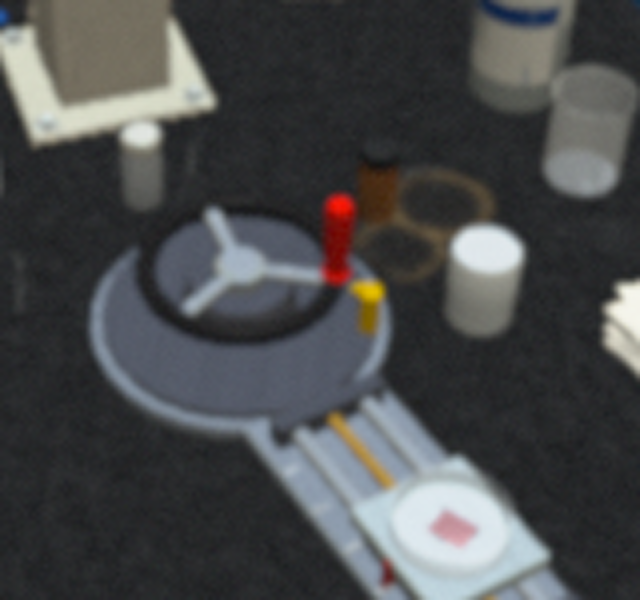

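The handle (338,240) is beside the pointer (369,295), the carriage has moved on with the dish centred on it, and the vials and case are unmoved.

```bash
python3 -c "
from bench import arm
print(arm.job_done())"
```

```text
the job is handed in; nothing more can be done
None
```

I pushed the wheel through one full clockwise turn and handed the job in: the handle is back beside the pointer within measurement error, the carriage has moved on with the dish centred, the vials and lens case look unmoved, and the hand is clear; no verdict was returned.

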